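# Key the spindle and fit the grinding wheel

## Task

Fit the grinding wheel to the bench grinder: drop the loose steel key into the slot across the spindle, fully down and centred, then slide the wheel's hub onto the spindle. The hub's clutch has slipped, so its hidden keyways are no longer in line with the dimple on the hub's cap: under light pressure turn the wheel a little to and fro until they drop over the key, then press it fully home, flat on the spindle's flange. Never force or drop the wheel (10 N of push is plenty), and leave the other things on the bench alone.

Things in the scene. Friction and masses are not known exactly. Their poses are not given: they have to be found in the camera images.
- grinder: The bench grinder, fixed to the worktop: a grey box 160 x 180 mm, 56 mm high, with a round aluminium drip pan on it (190 mm across, rim 68 mm high) and an upright steel spindle at its centre. Origin: on the spindle's axis, at worktop level. z up.
- spindle_slot (a point): Centre of the floor of the slot across the upright steel spindle, 83 mm above the worktop. x along the slot, y across it, z up the spindle's axis. The slot is 9.2 mm wide and 28 mm deep, open at the top and at both sides, so it leaves two prongs; its mouth is bevelled to 12 mm. The spindle turns stiffly in its bearings (0.4 N m).
- flange_top (a point): Centre of the flat top of the spindle's flange, 75 mm above the worktop: the wheel's seat, 60 mm across. The spindle's nose, a 24 mm round whose tip is bevelled to 18 mm over its last 5 mm, rises 36 mm above it; the slot's floor is 8 mm above it. Turns with the spindle, z up.
- key: The loose dark steel key, a plain bar 40 mm long, 8 mm wide, 10 mm high, lying on the worktop. Origin: centre of its underside; x along its length, z up. Take it by its two ends, so that the fingers pass outside the spindle. In the slot it must be centred within 3 mm: then it stands out 8 mm each side, its top 18 mm above the flange.
- wheel: The grinding wheel, lying with its abrasive face up: a plate 150 mm across and 11 mm thick with a round hub and clutch cap in the middle; 0.4 to 0.65 kg. Origin: centre of the underside; z up; x points to the small dark dimple on top of the cap. Seated, this point is on the flange's top.
- cap_top (a point): Centre of the flat, closed top of the wheel's round clutch cap, 63 mm above the wheel's underside. The cap is a solid aluminium round 56 mm across and 22 mm high, on a hub 52 mm across that stands on the plate. Axes as the wheel's. Lift, turn and press the wheel by the cap.
- hub_mouth (a point): Mouth of the hub, centre of the wheel's underside. Bore 25.5 mm across, 41 mm deep, with two opposite keyways 9.2 mm wide over its whole depth, reaching 23.5 mm from the axis. They are in a sleeve in a clutch that has slipped: their line lies anywhere up to 0.75 rad either side of the wheel's x axis, unseen. Off by over about 0.08 rad, the wheel stops on the key, 18 mm above the flange.
- test_plate: Copper plate with colour chips, 60 x 100 x 10 mm, lying near the front edge. Bystander. Origin: centre of its underside.
- loupe: Black folding magnifier, 42 x 90 x 10 mm, near the front edge. Bystander. Origin: centre of its underside.
- brush_c: Brush, 205 mm long, 8 mm thick, near the front edge. Bystander. Origin: underside of its middle.
- saucer_0: Small palette saucer, 80 mm across, 26 mm high, near the front edge. Bystander. Origin: centre of its underside.
- glaze_jar_2: Glass jar with a screw lid, 50 mm across, 63 mm high, at the back left. Bystander. Origin: centre of its underside.
- glaze_jar_3: Glass jar with a screw lid, 49 mm across, 59 mm high, at the left. Bystander. Origin: centre of its underside.
- bowl_lilac: Glaze bowl, 125 mm across, 52 mm high, at the right. Bystander. Origin: centre of its underside.

How it is judged:
By the outcome, as a careful person would: the job done as asked, in the order asked, and still so for the second after the job is handed in, with the robot touching nothing.
It also fails if it takes over 72 s, if anything falls off the work surface, if the arm or the gripper's body presses on something with over 40 N, if the wrist force passes 120 N, or if a joint passes its speed limit or range.

## Robot

A 7-joint arm with a two-finger parallel gripper is mounted at the origin on a cart in front of the work surface, level with it; the furniture and walls round the work are solid. World frame = base frame: x ahead of the robot, y to its left, z up, the work surface at z = 0. Lengths are in mm, angles in rad, forces in N, time in s.
With the tool pointing down it reaches from about 400 to 875 mm from the base axis. Payload 4.4 kg.
Tool frame: the origin (TCP) lies where the fingers leave the gripper's body, on its centre line; the fingertips stand 73 mm ahead of it and the grasp point (between the pads) lies 54 mm ahead of it; z points along the fingers, y is the line along which they close (so a half turn about z gives the same grasp; the last joint's range is limited). The gripper opens to 85 mm and grips with 20 to 120 N. Pads are 22 mm wide; open, the fingers measure 114 mm over their backs; the gripper's body (76 mm by 85 mm) begins 54 mm behind the grasp point. The pads swing forward as they close: fully open they stand 13 mm farther back than shut.
Start: joints at [-1.322, 0.628, 0.038, 1.517, -0.027, 0.996, -0.02], TCP at [201.236, 618.079, 303.913] pointing down, gripper open.
Joint ranges: [-3.06, 3.06], [-0.37, 2.12], [-1.25, 1.32], [0.18, 2.47], [-1.1, 4.24], [0.23, 1.98], [-2.94, 2.94]. Speed limits (rad/s): [2.57, 2.57, 3.14, 3.14, 3.14, 3.14, 3.14].

## Interface

Orientations are given as [roll, pitch, yaw] about the fixed x, y, z axes, in that order (R = Rz(yaw) Ry(pitch) Rx(roll)).
In Python, from cell import ctrl gives the robot as it stands.
- The arm moves only by the tool send_rows, never from a script. Its argument "rows" is a list that holds one entry, the list of rows, each a list of 6 numbers: the shift along the tool's x, y, z in cm, then the turn, a rotation vector about the tool's x, y, z in rad. In form: [[[tx, ty, tz, wx, wy, wz], ...]]. A call has 1 to 10 rows; each row is the pose to reach, as a shift and turn from the pose commanded when the call began, along the tool's axes at that moment; what a row does not reach only later rows make up. A row lasts 1/10 s, in which the tool goes at most 50 mm and 8.59 degrees, less where a joint would pass 70% of its speed; a pose out of reach is approached as far as the arm can. A call with a gripper value outside its range is refused whole. "grip" is the closure in counts, from 0 (fully open) to 255 (shut), set as the call begins (left out, the last holds). The fingers move at their own pace and stop on an object; the grip force is fixed at half the most. Time passes only in rows, so rows that repeat a pose let the fingers close. It gives the time, the measured TCP pose, the force, the opening and the grip force at its end, in the units of the state.
- ctrl.read_state(): the state, without advancing time (a new reading comes with each control period).
- ctrl.get_image(name): name is "side" or "top"; returns a dict with "pixels" (400x640x3 uint8, red, green, blue), "fx", "fy", "cx", "cy" (pixels), "extrinsics" (4x4, takes a point from camera to world coordinates). Camera axes: x right, y up, looking along -z (the intrinsics and any distortion apply to the point x, -y, -z); pixel columns grow to the right and rows downward; lengths in mm; the calibration is good to about 2 mm. A picture is of the moment at which its call begins. There is no depth.
- ctrl.finish_job(): hands the job in; it is judged then, once.
The state is a dict: "clock": time; "qpos": joint angles; "qd": joint speeds; "tau": joint torques, N m; "eef_pos": TCP position; "tool_rot": TCP orientation; "force": force on the tool from outside, world axes, zero at the start; "torque": the same for the moment, N m; "width": finger opening in mm; "gripper_force": force on a finger pad.
Only numpy, scipy, OpenCV 4.12 (cv2) and the standard library are available. Lean on these libraries where they do the work, as an engineer would, in place of code of your own. Each camera call takes 0.05 s, during which the arm holds its last target. There are 200 camera calls.

## Working session

There is one attempt and no reset: what is moved stays moved. The work goes in short steps, Python scripts to look and compute and a tool call to move; the robot and the scene stay as the last step left them, time stands still between calls to the robot, and variables do not carry over. Pictures are saved under pics/ and viewed, at most 10 in all, crops included, and the job is handed in when it is done.

Besides the shell and the picture viewer there is one more tool, called by a JSON object that holds its "api" and its "payload". send_rows: Moves the arm, as the interface text tells. Its arguments: {"type":"object","properties":{"rows":{"type":"array","items":{"type":"array","items":{"type":"array","items":{"type":"number"}}}},"grip":{"type":"number"}},"required":["rows"]}

```bash
mkdir -p pics; ls; cat > h.py <<'E'
import numpy as np, cv2
from cell import ctrl
def snap(n,f):
    d=ctrl.get_image(n); cv2.imwrite(f'pics/{f}.png',d['pixels'][:,:,::-1]); 
    np.savez(f'pics/{f}.npz',**{k:d[k] for k in d if k!='pixels'}); return d
def ray(d,u,v):
    E=np.array(d['extrinsics']); 
    r=np.array([(u-d['cx'])/d['fx'],-(v-d['cy'])/d['fy'],-1.0]); return E[:3,3],E[:3,:3]@r
def onplane(d,u,v,z):
    o,r=ray(d,u,v); return o+r*(z-o[2])/r[2]
def proj(d,p):
    E=np.array(d['extrinsics']); c=E[:3,:3].T@(np.array(p)-E[:3,3]); return d['cx']+d['fx']*c[0]/-c[2], d['cy']+d['fy']*c[1]/c[2]
E
python3 - <<'E'
from h import *
for n in('top','side'):
    d=snap(n,n+'0'); print({k:np.round(d[k],3).tolist() for k in d if k!='pixels'})
    print(d.keys())
s=ctrl.read_state(); print(s)
E
```

```text
pics
{'fx': 461.605, 'fy': 461.605, 'cx': 315.927, 'cy': 205.402, 'extrinsics': [[0.016, 0.995, -0.103, 406.483], [-1.0, 0.015, -0.013, -58.382], [-0.011, 0.103, 0.995, 1557.781], [0.0, 0.0, 0.0, 1.0]]}
dict_keys(['pixels', 'fx', 'fy', 'cx', 'cy', 'extrinsics'])
{'fx': 445.439, 'fy': 445.439, 'cx': 320.422, 'cy': 206.994, 'extrinsics': [[-0.986, 0.107, -0.13, 385.271], [-0.168, -0.646, 0.745, 880.027], [-0.004, 0.756, 0.654, 909.43], [0.0, 0.0, 0.0, 1.0]]}
dict_keys(['pixels', 'fx', 'fy', 'cx', 'cy', 'extrinsics'])
{'clock': 0.1, 'qpos': array([-1.32181671,  0.62922922,  0.03845259,  1.51828839, -0.02700912,
        0.99630713, -0.02000247]), 'qd': array([ 1.42178207e-03, -1.27911342e-03, -6.78093208e-05, -2.53355780e-03,
       -1.76077897e-03,  5.74242414e-04, -7.63561294e-04]), 'tau': array([ 3.34883443e-03, -5.64532042e+01,  1.23055000e+00, -1.93970132e+01,
        1.13032601e-02,  5.42164416e-03,  1.63514915e-05]), 'eef_pos': array([201.07827143, 617.64581289, 303.09038537]), 'tool_rot': array([-3.13987867e+00,  1.34816112e-05,  2.82679883e+00]), 'force': array([ 1.48401131,  0.68542621, -0.34779464]), 'torque': array([-0.00650691,  0.00235756,  0.05972753]), 'gripper_force': 0.0, 'width': 85.17992732342917}
```

View pics/top0.png

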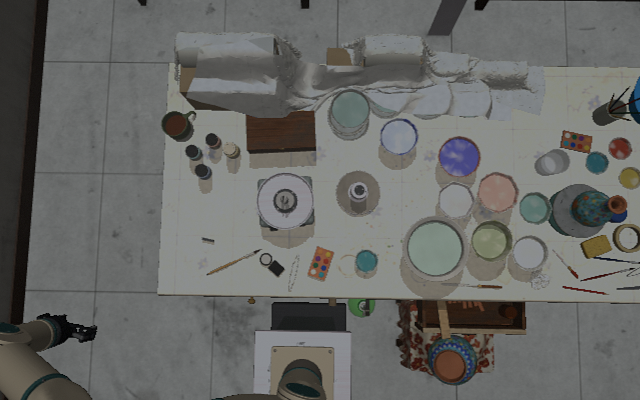

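View pics/side0.png

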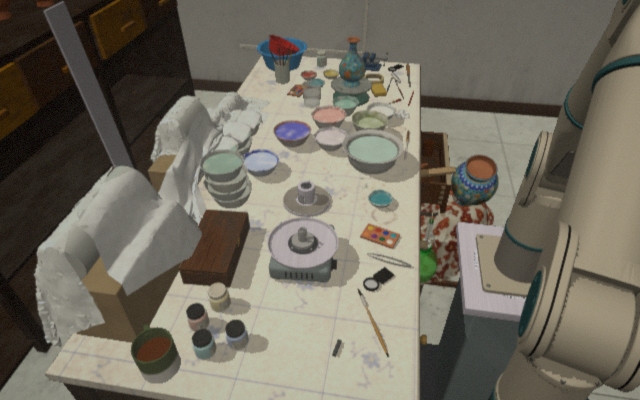

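The top view shows the grinder at about (285,201), the wheel at (358,192) and the key at (208,240). In the side view they are at (302,240), (306,193) and (337,347). Next I'll take enlarged crops of all three.

```bash
python3 - <<'E'
from h import *
a=cv2.imread('pics/top0.png');b=cv2.imread('pics/side0.png')
def c(im,u,v,w):
    return cv2.resize(im[v-w:v+w,u-w:u+w],(260,260),interpolation=cv2.INTER_CUBIC)
m=np.vstack([np.hstack([c(a,208,240,13),c(a,285,201,20),c(a,358,192,26)]),np.hstack([c(b,337,347,13),c(b,302,240,26),c(b,306,193,26)])])
cv2.imwrite('pics/crop0.png',m)
L=lambda f:dict(np.load(f'pics/{f}.npz'))
t=L('top0');s=L('side0')
for n,d,u,v,z in [('key',t,208,240,10),('key',s,337,347,5),('spin',t,285,201,111),('spin',s,302,230,111),('wh',t,358,190,63),('wh',s,306,185,63)]: print(n,onplane(d,u,v,z).round(1))
E
```

```text
key [445.1 321.8  10. ]
key [445.5 324.3   5. ]
spin [569.2  58.3 111. ]
spin [575.2  68.6 111. ]
wh [ 614.3 -175.5   63. ]
wh [ 614.1 -178.2   63. ]
```

View pics/crop0.png

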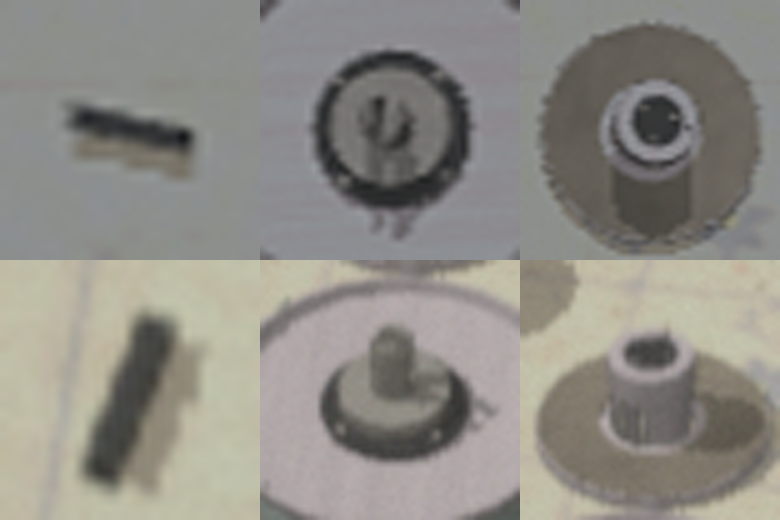

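View larger.

The crops show the key bar clearly, the spindle with its flange, and the wheel's cap. The slot's direction is still unclear, so I'll enlarge the spindle with more contrast and segment the key and wheel at the same time.

```bash
python3 - <<'E'
from h import *
a=cv2.imread('pics/top0.png');b=cv2.imread('pics/side0.png')
L=lambda f:dict(np.load(f'pics/{f}.npz'))
t=L('top0');s=L('side0')
def c(im,u,v,w):
    x=im[v-w:v+w,u-w:u+w].astype(float); x=(x-x.min())/(x.max()-x.min())*255
    return cv2.resize(x.astype(np.uint8),(400,400),interpolation=cv2.INTER_NEAREST)
cv2.imwrite('pics/crop1.png',np.hstack([c(a,284,201,10),c(b,302,240,14)]))
# key
for n,im,d,(u,v) in (('top',a,t,(208,240)),('side',b,s,(337,347))):
    g=im[v-14:v+14,u-14:u+14].max(2); m=(g<75).astype(np.uint8)
    ct=max(cv2.findContours(m,0,1)[0],key=cv2.contourArea); q=np.argwhere(m)[:,::-1].astype(np.float32)
    r=cv2.minAreaRect(q); cc=q.mean(0)+[u-14,v-14]
    w=np.clip(110-g.astype(float),0,None)*cv2.dilate(m,np.ones((3,3)))
    yy,xx=np.mgrid[:28,:28]; W=w.sum(); cx,cy=(w*xx).sum()/W,(w*yy).sum()/W
    C=np.cov(np.vstack([xx.ravel(),yy.ravel()]),aweights=w.ravel()); e=np.linalg.eigh(C)[1][:,1]
    P=np.array([cx+u-14,cy+v-14]); A=onplane(d,*(P+6*e),8);B=onplane(d,*(P-6*e),8)
    print(n,m.sum(),P.round(2),onplane(d,*P,7).round(1),'ang',np.arctan2(*(A-B)[1::-1]).round(3))
E
```

```text
top 24 [207.72 239.52] [446.8 323.6   7. ] ang 1.379
side 36 [336.51 347.75] [446.2 327.6   7. ] ang 1.382
```

View pics/crop1.png

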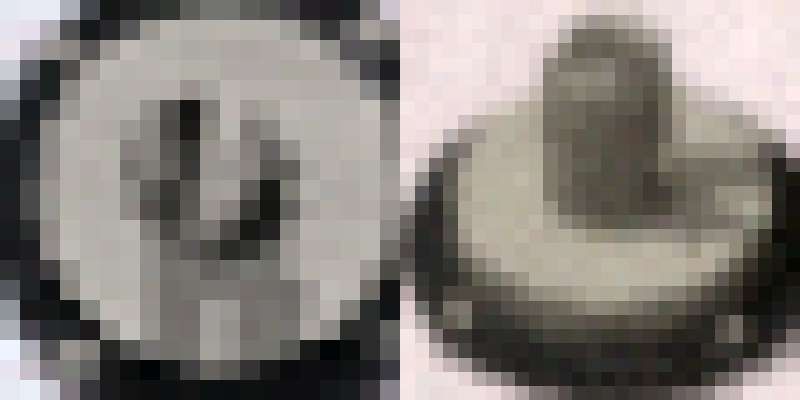

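Top crop at 20x with origin (274,191): the spindle covers u 280–289. A bright strip flanked by a dark inner wall runs from about (285.5,196) to (284.3,202), so the slot is nearly along world x, tilted by about -0.18 rad. I'll refine that numerically, along with the flange, wheel and cap.

```bash
python3 - <<'E'
from h import *
L=lambda f:dict(np.load(f'pics/{f}.npz'))
T={'top':(cv2.imread('pics/top0.png'),L('top0')),'side':(cv2.imread('pics/side0.png'),L('side0'))}
np.set_printoptions(suppress=True,precision=1,linewidth=150)
g=T['top'][0].mean(2)
print(g[193:211,274:295].astype(int))
# flange disc: outline of bright part inside the dark collar
def blob(n,c,R,lo,hi,k):
    im,d=T[n]; u,v=c; g=cv2.resize(im[v-R:v+R,u-R:u+R],None,fx=8,fy=8,interpolation=cv2.INTER_LINEAR)
    m=((g.mean(2)>lo)&(g.mean(2)<hi)).astype(np.uint8)
    m=cv2.morphologyEx(m,cv2.MORPH_CLOSE,np.ones((k,k)))
    n_,lab,st,ce=cv2.connectedComponentsWithStats(m)
    ct=max(cv2.findContours(m,0,1)[0],key=cv2.contourArea); h=cv2.convexHull(ct)
    e=cv2.fitEllipse(h); 
    return (np.array(e[0])-3.5)/8+[u-R,v-R], np.array(e[1])/8
for n,c in (('top',(284,201)),('side',(303,240))):
    p,ax=blob(n,c,13,112,215,9); print('flange',n,p,ax,onplane(T[n][1],*p,75))
# plate: warm brown/grey darker than table
for n,c in (('top',(358,193)),('side',(307,197))):
    im,d=T[n];u,v=c;q=im[v-30:v+30,u-34:u+34]
    print(n,'plate col',q[42,20],'table',q[2,2])
    diff=np.abs(q.astype(int)-0).mean(2)
for n,c,lo in (('top',(358,190),0),('side',(306,187),0)):
    im,d=T[n]; u,v=c; print(n); print(im[v-10:v+11,u-12:u+13].mean(2).astype(int))
E
```

```text
[[142 115 104  98  75 105 120 117 115 114 114 112 112 113 115 119 102  75  76  63  76]
 [130  83  50  72 107 119 117 117 118 116 116 114 114 114 112 113 113  99  68  51  49]
 [109  59  51  98 118 116 116 116 115 103 110 119 116 116 116 114 115 115  99  67  50]
 [ 86  49  73 105 116 115 115 102  73  45  93 119 106 110 119 118 117 117 122  92  53]
 [ 58  51  99 118 115 114 105  97  71  49  98 118  92  97 116 117 117 118 120 100  66]
 [ 51  59  99 116 117 116  95  96  76  60 104 109  95  82 102 116 116 118 119 100  66]
 [ 50  62 100 116 114 116  88  92  80  63 104 103  97  75  79 110 116 114 117 108  74]
 [ 50  71 104 116 114 114  99  78  62  74 107 109  79  47  93 116 113 113 117 109  78]
 [ 51  70 104 117 116 115  98  73  60  76 103  95  63  46  81 110 114 114 114 104  74]
 [ 49  57 100 119 116 117 118  92  70  83  90  71  47  52  98 117 116 117 118  98  66]
 [ 48  50 101 121 117 115 117 102  82  77  69  55  59  79 105 114 115 116 118  86  54]
 [ 58  53  66 103 117 117 117 102  87  89  80  84  90  88 105 116 117 118 105  70  49]
 [ 77  52  44  97 119 115 117 100  86  88  90  90  87  8
[... 4312 characters left out ...]
 120 122 125 130 136 137 135 137 133 121 116 108 106  98  97  94 112 121 121 123]
 [121 121 123 121 115 120 122 122 119 117 113 113 114 111 105 108 104 101  98  92  97 116 123 127 122]
 [122 121 121 116 112 119 120 117 116 113 112 107 109 105 105 108 105 100  96  91  89 110 111 110 113]
 [120 118 119 110 102 117 114 118 114 111 110 107 105 108 106 103 100  96  94  89  88 102  98  95  98]
 [120 118 113 122 107 113 101 106 114 107 108 107 107 106 106 101 101 101  94  89 102 111 105  98  92]
 [121 116 110 134 113 104  99  98 103  99 106 106 105 103 102 102  99 100  93  91 107 122 117  98  98]
 [120 117 121 142 103 101  99  94  94  88 106 102 105 101 103 103  98  97  93  88 102 122 120 104  90]]
```

The flange disc in the top view is about (284.6,200.0) by half-level edges. The cap centre is about (358.9,190.0), with the dark dimple at (365,191), so the wheel's x axis is near -1.75 rad. I'll get the remaining positions and start moving.

```bash
cat >> h.py <<'E'
def go(x,y,z,yaw,s=None):
    from scipy.spatial.transform import Rotation as R
    s=s or ctrl.read_state(); M=R.from_euler('xyz',s['tool_rot']); 
    t=M.inv().apply(np.array([x,y,z])-s['eef_pos'])/10
    w=(M.inv()*R.from_euler('xyz',[np.pi,0,yaw])).as_rotvec()
    print('rows',t.round(2),w.round(3),'at',s['eef_pos'].round(1),s['tool_rot'].round(3),'q7',s['qpos'][6].round(2))
E
python3 - <<'E'
from h import *
L=lambda f:dict(np.load(f'pics/{f}.npz'))
t=L('top0');s=L('side0'); B=cv2.imread('pics/side0.png')
np.set_printoptions(suppress=True,precision=1,linewidth=170)
print('flange top',onplane(t,284.6,200.0,75))
print('cap top',onplane(t,358.9,190.0,63),'dimple',onplane(t,365,191.3,63))
print('cap side',onplane(s,306,187.6,63),'dimple',onplane(s,309,180.5,63))
print('shaft tip top? expect px',proj(t,onplane(t,284.6,200.0,75)+[0,0,36]))
print('flange from top -> side px',proj(s,onplane(t,284.6,200.0,75)))
print(B[232:254,288:318].mean(2).astype(int))
go(446.5,325.5,140,2.951)
E
```

```text
flange top [576.5  62.5  75. ]
cap top [ 614.3 -178.4   63. ] dimple [ 610.3 -198.3   63. ]
cap side [ 611.7 -165.6   63. ] dimple [ 609.3 -202.1   63. ]
shaft tip top? expect px (np.float64(283.7018347787995), np.float64(198.68829440900365))
flange from top -> side px (np.float64(302.386960179593), np.float64(238.2039337980179))
[[169 170 168 169 169 167 167 163 158 146 113 110 114 111 110  99  96  91 101 132 149 155 162 170 173 171 170 175 171 169]
 [172 168 170 168 168 163 157 154 142 135 108 104 101  97  98  94  94  85 102 129 139 143 146 145 160 165 169 167 172 169]
 [169 171 168 167 153 143 141 139 138 132 104 103 101  94  93  89  86  84 101 125 140 138 136 130 137 157 165 172 170 170]
 [169 168 164 144 127 129 139 139 136 133 104  99  95  94  91  88  87  85 100 123 139 136 137 133 129 126 138 163 169 170]
 [165 163 143 107 112 136 140 137 138 136 111 103  93  94  89  89  88  87 109 117 122 122 122 124 118  99  96 140 163 167]
 [169 150 105  95 125 138 140 140 139 137 111 103  97  94  88  91  87  89 106 102 107 105 105 108 102  92  67  90 134 151]
 [160 123  83  96 133 139 139 
[... 1329 characters left out ...]
159 114  79  78  68  71  71  71  77  83  81  83  80  78  76  78  76  72  67  68  68  90 102  73  64  75 105 133 166]
 [171 167 142 108  85  71  70  69  68  67  71  71  71  74  69  68  68  68  64  65  63  72  75  74  64  78 108 125 153 168]
 [170 169 161 146 129  97  75  70  65  67  67  66  69  72  72  71  70  71  71  64  64  66  67  80  98 113 145 152 168 169]
 [173 168 167 168 162 140 128 109  79  69  70  68  63  68  63  68  64  68  64  65  64  77  98 114 144 151 163 167 170 170]
 [171 168 165 166 168 168 166 152 136 112 107  90  77  75  78  73  77  80  82  99 103 116 144 147 168 170 169 170 170 168]]
rows [-32.4 -20.1  16.3] [-0.  -0.  -0.1] at [201.1 617.6 303.1] [-3.1  0.   2.8] q7 -0.02
```

{"api": "send_rows", "payload": {"rows": [[[-32.4,-20.1,16.3,0,0,-0.124],[-32.4,-20.1,16.3,0,0,-0.124],[-32.4,-20.1,16.3,0,0,-0.124],[-32.4,-20.1,16.3,0,0,-0.124],[-32.4,-20.1,16.3,0,0,-0.124],[-32.4,-20.1,16.3,0,0,-0.124],[-32.4,-20.1,16.3,0,0,-0.124],[-32.4,-20.1,16.3,0,0,-0.124],[-32.4,-20.1,16.3,0,0,-0.124],[-32.4,-20.1,16.3,0,0,-0.124]]], "grip": 70}}

```text
clock: 1.1
eef_pos: [448.5, 323.4, 139.6]
tool_rot: [-3.138, -0.001, 2.945]
force: [-0.4, 1.1, -0.3]
width: 62.1
gripper_force: 0.0
```

```bash
python3 - <<'E'
from h import *
go(446.5,325.5,140,2.951); print(ctrl.read_state()['clock'],ctrl.read_state()['width'])
L=lambda f:dict(np.load(f'pics/{f}.npz'))
s=L('side0')
for y in(60,62.5,65): print(y,proj(s,[576.5,y+30,75]),proj(s,[576.5,y,75]))
E
```

```text
rows [ 0.24  0.17 -0.04] [-0.003 -0.001 -0.006] at [448.5 323.4 139.6] [-3.138e+00 -1.000e-03  2.945e+00] q7 0.65
1.1 62.07284034406166
60 (np.float64(300.2920319666784), np.float64(245.56598122295316)) (np.float64(302.5707190642353), np.float64(237.53490820844237))
62.5 (np.float64(300.09816973786303), np.float64(246.24923506506312)) (np.float64(302.3841254361), np.float64(238.19254437674442))
65 (np.float64(299.9036827029301), np.float64(246.934690992556)) (np.float64(302.1969418367501), np.float64(238.85225985725492))
```

{"api": "send_rows", "payload": {"rows": [[[0.24,0.17,2.5,0,0,-0.006],[0.24,0.17,5.0,0,0,-0.006],[0.24,0.17,6.3,0,0,-0.006],[0.24,0.17,6.3,0,0,-0.006],[0.24,0.17,6.3,0,0,-0.006]]]}}

```text
clock: 1.6
eef_pos: [444.6, 329.9, 78.4]
tool_rot: [3.141, 0.0, 2.958]
force: [-0.3, -0.3, 0.7]
width: 62.1
gripper_force: 0.0
```

```bash
python3 - <<'E'
from h import *
go(446.5,325.5,75,2.951)
a=snap('top','top1')['pixels'];b=snap('side','side1')['pixels']
c=lambda im,u,v,w:cv2.resize(im[v-w:v+w,u-w:u+w,::-1],(400,400),interpolation=cv2.INTER_CUBIC)
cv2.imwrite('pics/crop2.png',np.hstack([c(a,208,240,20),c(b,337,340,22)]))
E
```

```text
rows [-0.26 -0.4   0.34] [0.001 0.    0.007] at [444.6 329.9  78.4] [3.141 0.    2.958] q7 0.64
```

View pics/crop2.png

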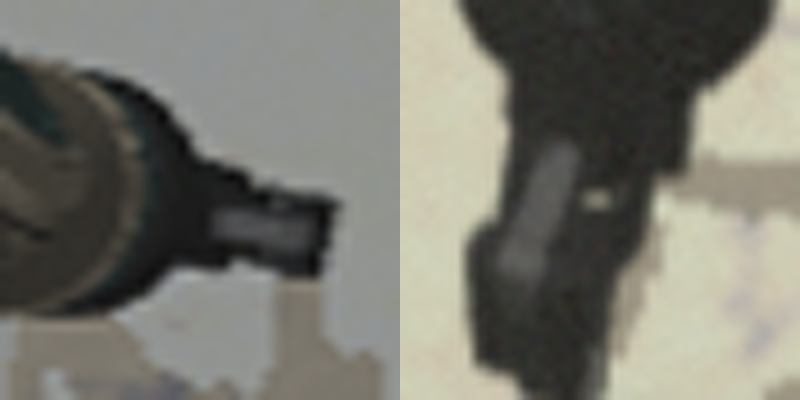

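The gripper hides the key in both views. The fingers (about y 299–361) bracket the key (about y 305–345). I'll correct the small overshoot, lower and close.

{"api": "send_rows", "payload": {"rows": [[[-0.22,-0.4,0.2,0,0,0.007],[-0.22,-0.4,0.2,0,0,0.007],[-0.22,-0.4,0.2,0,0,0.007]]]}}

```text
clock: 2.0
eef_pos: [446.8, 324.1, 76.2]
tool_rot: [3.141, 0.0, 2.949]
force: [-0.1, 0.6, 0.4]
width: 62.2
gripper_force: 0.0
```

{"api": "send_rows", "payload": {"rows": [[[0,0,0,0,0,0],[0,0,0,0,0,0],[0,0,0,0,0,0],[0,0,0,0,0,0],[0,0,0,0,0,0]]], "grip": 255}}

```text
clock: 2.5
eef_pos: [446.6, 324.5, 76.6]
tool_rot: [3.141, 0.0, 2.95]
force: [-0.4, -1.1, 5.9]
width: 36.5
gripper_force: 59.2
```

{"api": "send_rows", "payload": {"rows": [[[0,0,-3,0,0,0],[0,0,-7,0,0,0],[0,0,-11,0,0,0],[0,0,-13,0,0,0],[0,0,-13,0,0,0],[0,0,-13,0,0,0]]]}}

```text
clock: 3.1
eef_pos: [446.3, 324.3, 205.9]
tool_rot: [3.141, 0.0, 2.95]
force: [-0.2, -0.4, -1.3]
width: 36.2
gripper_force: 59.9
```

```bash
python3 - <<'E'
from h import *
go(576.5,63,230,1.39)
d=snap('side','side2');p=ctrl.read_state()['eef_pos'];print(ctrl.read_state()['width'])
u,v=map(int,proj(d,p-[0,0,70])); print(u,v)
d2=snap('top','top2'); u2,v2=map(int,proj(d2,p-[0,0,70]))
c=lambda im,u,v,w:cv2.resize(im[v-w:v+w,u-w:u+w,::-1],(400,400),interpolation=cv2.INTER_CUBIC)
cv2.imwrite('pics/crop3.png',np.hstack([c(d2['pixels'],u2,v2,24),c(d['pixels'],u,v,24)]))
E
```

```text
rows [-17.76 -23.17  -2.42] [ 0.   -0.    1.56] at [446.3 324.3 205.9] [3.141 0.    2.95 ] q7 0.66
36.25820419169924
338 312
```

View pics/crop3.png

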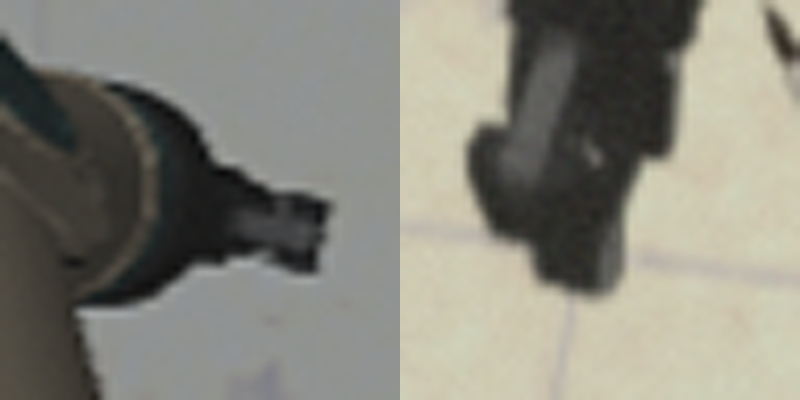

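The key has come off the table, held between the pads with a steady width of 36 mm and 60 N. I'll carry it above the spindle.

{"api": "send_rows", "payload": {"rows": [[[-17.76,-23.17,-2.4,0,0,1.56],[-17.76,-23.17,-2.4,0,0,1.56],[-17.76,-23.17,-2.4,0,0,1.56],[-17.76,-23.17,-2.4,0,0,1.56],[-17.76,-23.17,-2.4,0,0,1.56],[-17.76,-23.17,-2.4,0,0,1.56],[-17.76,-23.17,-2.4,0,0,1.56],[-17.76,-23.17,-2.4,0,0,1.56],[-17.76,-23.17,-2.4,0,0,1.56],[-17.76,-23.17,-2.4,0,0,1.56]]]}}

```text
clock: 4.2
eef_pos: [575.9, 62.9, 228.1]
tool_rot: [-3.139, 0.001, 1.443]
force: [0.3, 0.2, -0.5]
width: 36.4
gripper_force: 60.0
```

```bash
python3 - <<'E'
from h import *
np.set_printoptions(suppress=True,precision=3)
go(576.5,63,230,1.39); print(ctrl.read_state()['qpos'])
E
```

```text
rows [ 0.02  0.06 -0.19] [-0.003  0.001  0.053] at [575.9  62.9 228.1] [-3.139  0.001  1.443] q7 0.01
[-0.382  0.648  0.355  1.8   -0.312  0.752  0.01 ]
```

{"api": "send_rows", "payload": {"rows": [[[0.02,0.06,1.5,0,0,0.053],[0.02,0.06,3.3,0,0,0.053],[0.02,0.06,3.3,0,0,0.053],[0.02,0.06,3.3,0,0,0.053]]]}}

```text
clock: 4.6
eef_pos: [576.7, 63.1, 195.8]
tool_rot: [-3.139, 0.001, 1.397]
force: [-0.1, 0.7, -0.5]
width: 35.6
gripper_force: 60.0
```

```bash
python3 - <<'E'
from h import *
go(576.5,63,195,1.39)
d=snap('side','side3');p=ctrl.read_state()['eef_pos']
u,v=map(int,proj(d,[576.5,63,105])); print(u,v,proj(d,p-[0,0,73]))
d2=snap('top','top3')
u2,v2=map(int,proj(d2,[576.5,63,105])); print(u2,v2,proj(d2,p-[0,0,73]))
c=lambda im,u,v,w:cv2.resize(im[v-w:v+w,u-w:u+w,::-1],(400,400),interpolation=cv2.INTER_CUBIC)
cv2.imwrite('pics/crop4.png',np.hstack([c(d2['pixels'],u2,v2,24),c(d['pixels'],u,v,24)]))
E
```

```text
rows [-0.02 -0.01  0.08] [-0.002  0.001  0.007] at [576.7  63.1 195.8] [-3.139e+00  1.000e-03  1.397e+00] q7 -0.01
301 230 (np.float64(301.49463897767015), np.float64(224.92351690748868))
283 198 (np.float64(283.2176282174437), np.float64(197.98464726724555))
```

View pics/crop4.png

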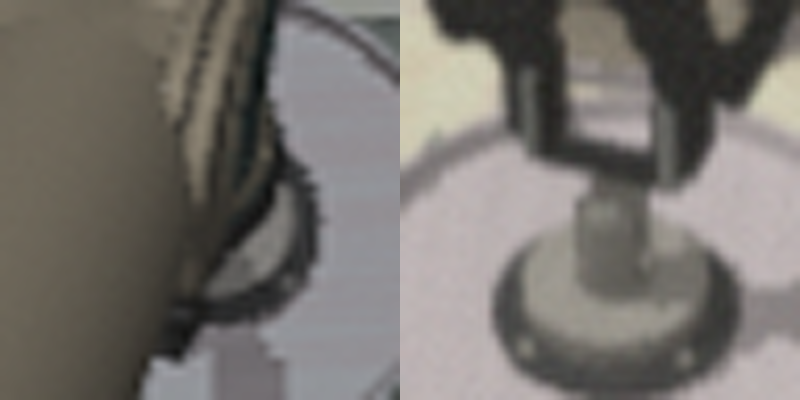

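Side crop at 8.33x with origin (277,206): the key is held level between the fingers, centred at u≈302.2, above the spindle at u≈302.7, so it is aligned. I'll lower it in small steps and watch the force.

{"api": "send_rows", "payload": {"rows": [[[0,0,0.4,0,0,0.007],[0,0,0.8,0,0,0.007],[0,0,0.9,0,0,0.007],[0,0,0.9,0,0,0.007]]]}}

```text
clock: 5.1
eef_pos: [577.1, 63.2, 187.8]
tool_rot: [-3.141, 0.0, 1.39]
force: [0.7, 0.5, -0.8]
width: 36.4
gripper_force: 60.0
```

{"api": "send_rows", "payload": {"rows": [[[0,0,0.15,0,0,0],[0,0,0.3,0,0,0],[0,0,0.4,0,0,0],[0,0,0.4,0,0,0]]]}}

```text
clock: 5.5
eef_pos: [577.3, 63.5, 183.8]
tool_rot: [3.142, -0.0, 1.39]
force: [0.4, 0.9, 0.0]
width: 36.3
gripper_force: 60.0
```

{"api": "send_rows", "payload": {"rows": [[[-0.04,-0.07,0.15,0,0,0],[-0.04,-0.07,0.3,0,0,0],[-0.04,-0.07,0.4,0,0,0],[-0.04,-0.07,0.4,0,0,0]]]}}

```text
clock: 5.9
eef_pos: [576.9, 63.7, 180.0]
tool_rot: [3.141, -0.001, 1.39]
force: [0.7, 3.6, 0.8]
width: 36.2
gripper_force: 60.2
```

{"api": "send_rows", "payload": {"rows": [[[0,0,0.15,0,0,0],[0,0,0.3,0,0,0],[0,0,0.4,0,0,0],[0,0,0.4,0,0,0]]]}}

```text
clock: 6.3
eef_pos: [576.9, 63.8, 176.2]
tool_rot: [3.141, -0.001, 1.39]
force: [2.2, 4.9, 4.3]
width: 36.2
gripper_force: 60.6
```

It's entering the slot, with a small sideways force toward +y. I'll ease that way and continue.

{"api": "send_rows", "payload": {"rows": [[[0.05,0,0.1,0,0,0],[0.06,0,0.25,0,0,0],[0.06,0,0.4,0,0,0],[0.06,0,0.4,0,0,0]]]}}

```text
clock: 6.7
eef_pos: [577.0, 63.9, 172.2]
tool_rot: [3.141, -0.001, 1.389]
force: [2.3, 4.3, 4.0]
width: 36.3
gripper_force: 60.6
```

{"api": "send_rows", "payload": {"rows": [[[0,0,0.15,0,0,0],[0,0,0.3,0,0,0],[0,0,0.4,0,0,0],[0,0,0.4,0,0,0]]]}}

```text
clock: 7.1
eef_pos: [577.1, 63.9, 168.2]
tool_rot: [3.141, -0.001, 1.39]
force: [1.9, 4.8, 4.4]
width: 35.9
gripper_force: 60.7
```

{"api": "send_rows", "payload": {"rows": [[[0.03,0,0.15,0,0,0],[0.05,0,0.3,0,0,0],[0.05,0,0.5,0,0,0],[0.05,0,0.5,0,0,0]]]}}

```text
clock: 7.5
eef_pos: [577.1, 63.9, 163.1]
tool_rot: [3.141, -0.0, 1.389]
force: [1.1, 3.9, 4.0]
width: 36.0
gripper_force: 60.6
```

{"api": "send_rows", "payload": {"rows": [[[0,0,0.15,0,0,0],[0,0,0.3,0,0,0],[0,0,0.38,0,0,0],[0,0,0.38,0,0,0]]]}}

```text
clock: 7.9
eef_pos: [577.2, 63.9, 159.6]
tool_rot: [3.14, -0.0, 1.389]
force: [1.0, 2.4, 6.4]
width: 36.1
gripper_force: 60.9
```

{"api": "send_rows", "payload": {"rows": [[[0,0,0.1,0,0,0],[0,0,0.2,0,0,0],[0,0,0.2,0,0,0]]]}}

```text
clock: 8.2
eef_pos: [577.2, 63.9, 159.3]
tool_rot: [3.14, -0.001, 1.389]
force: [-2.3, 4.1, 21.5]
width: 36.4
gripper_force: 62.8
```

It bottomed at z 159.3 where predicted. I'll release it and lift off.

{"api": "send_rows", "payload": {"rows": [[[0,0,-0.15,0,0,0],[0,0,-0.15,0,0,0],[0,0,-0.15,0,0,0],[0,0,-0.15,0,0,0]]], "grip": 70}}

```text
clock: 8.6
eef_pos: [576.2, 63.4, 157.9]
tool_rot: [-3.14, 0.001, 1.389]
force: [-0.4, -0.4, 0.4]
width: 62.2
gripper_force: 0.0
```

{"api": "send_rows", "payload": {"rows": [[[0,0,-2,0,0,0],[0,0,-5,0,0,0],[0,0,-9,0,0,0],[0,-5,-9,0,0,0],[-5,-9,-9,0,0,0],[-10,-9,-9,0,0,0],[-15,-9,-9,0,0,0],[-20,-9,-9,0,0,0],[-24,-6,-9,0,0,0],[-24,-4,-9,0,0,0]]], "grip": 0}}

```text
clock: 9.6
eef_pos: [492.3, -171.8, 249.0]
tool_rot: [3.141, 0.004, 1.38]
force: [0.6, 0.2, 0.1]
width: 85.5
gripper_force: 0.0
```

```bash
python3 - <<'E'
from h import *
go(613.5,-178,160,1.39)
d=snap('side','side4');d2=snap('top','top4')
c=lambda im,u,v,w:cv2.resize(im[v-w:v+w,u-w:u+w,::-1],(400,400),interpolation=cv2.INTER_CUBIC)
cv2.imwrite('pics/crop5.png',np.hstack([c(d2['pixels'],284,200,12),c(d['pixels'],302,236,16)]))
for z in(88,93):
  for x in(-20,20):
    print(proj(d,[577+x,64.3-x*.18,z]),proj(d2,[577+x,64.3-x*.18,z]))
E
```

```text
rows [ 1.71 12.01  8.9 ] [ 0.     0.004 -0.01 ] at [ 492.3 -171.8  249. ] [3.141 0.004 1.38 ] q7 0.38
(np.float64(309.13459974278965), np.float64(236.96604563363434)) (np.float64(282.4682770493846), np.float64(205.54887918346282))
(np.float64(294.7497768176807), np.float64(233.31763726119493)) (np.float64(285.0015185978111), np.float64(193.1996642370867))
(np.float64(309.09471367817207), np.float64(235.60068184758688)) (np.float64(282.3376907320806), np.float64(205.38739069682302))
(np.float64(294.67009053230896), np.float64(231.95437612316474)) (np.float64(284.8798120593775), np.float64(192.99706802612806))
```

View pics/crop5.png

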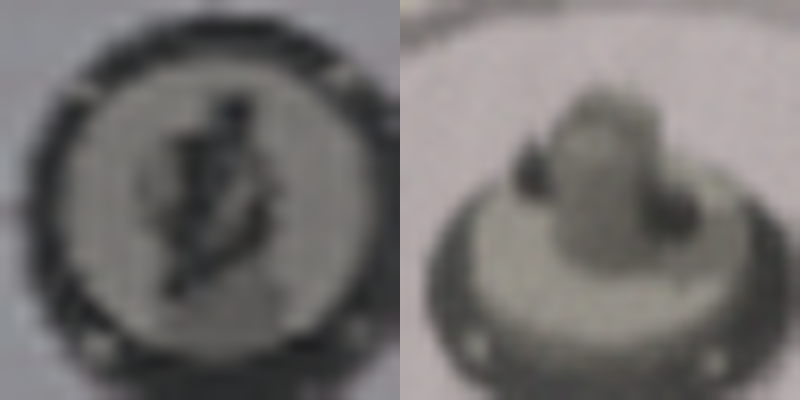

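The key sits in the slot and stands out about equally on both sides: in the side view its ends are at u≈295.2 and 310, with the spindle at 298–306.6. Next is the wheel. I'll squeeze the cap once along x to centre it, then turn 90° for the real grip.

{"api": "send_rows", "payload": {"rows": [[[1.7,12.0,5,0,0,0],[1.7,12.0,7,0,0,0],[1.7,12.0,8,0,0,0],[1.7,12.0,8,0,0,0],[1.7,12.0,8,0,0,0]]]}}

```text
clock: 10.2
eef_pos: [614.0, -168.7, 166.4]
tool_rot: [-3.137, 0.0, 1.391]
force: [-0.5, 0.3, 0.1]
width: 85.6
gripper_force: 0.0
```

```bash
python3 - <<'E'
from h import *
np.set_printoptions(suppress=True,precision=2)
go(613.5,-178,106,1.38)
L=lambda f:dict(np.load(f'pics/{f}.npz'))
for n,c,th in(('top0',(358,193),118),('side0',(307,197),150)):
    im=cv2.imread(f'pics/{n}.png').mean(2);u,v=c;R=36
    q=cv2.resize(im[v-R:v+R,u-R:u+R],None,fx=4,fy=4,interpolation=cv2.INTER_LINEAR)
    m=cv2.morphologyEx((q<th).astype(np.uint8),cv2.MORPH_OPEN,np.ones((9,9)))
    ct=max(cv2.findContours(m,0,1)[0],key=cv2.contourArea); h=cv2.convexHull(ct); e=cv2.fitEllipse(h)
    p=(np.array(e[0])-1.5)/4+[u-R,v-R]; print(n,p,np.array(e[1])/4,e[2],onplane(L(n),*p,11))
print('capside',onplane(L('side0'),306,185.4,63))
E
```

```text
rows [-0.92  0.15  6.04] [-0.01  0.    0.01] at [ 614.  -168.7  166.4] [-3.14  0.    1.39] q7 0.35
top0 [357.59 193.3 ] [44.29 46.66] 171.63043212890625 [ 610.26 -178.23   11.  ]
side0 [296.7  208.68] [40.52 74.21] 65.82526397705078 [ 633.74 -122.96   11.  ]
capside [ 613.75 -176.27   63.  ]
```

{"api": "send_rows", "payload": {"rows": [[[-0.9,0.15,0,0,0,0],[-0.9,0.15,3,0,0,0],[-0.9,0.15,6,0,0,0],[-0.9,0.15,6,0,0,0],[-0.9,0.15,6,0,0,0]]]}}

```text
clock: 10.7
eef_pos: [614.9, -179.8, 110.4]
tool_rot: [3.14, 0.0, 1.389]
force: [-0.6, -0.2, 1.1]
width: 85.3
gripper_force: 0.0
```

{"api": "send_rows", "payload": {"rows": [[[0,0,0,0,0,0],[0,0,0,0,0,0],[0,0,0,0,0,0],[0,0,0,0,0,0],[0,0,0,0,0,0]]], "grip": 255}}

```text
clock: 11.2
eef_pos: [615.7, -179.2, 110.9]
tool_rot: [3.139, 0.0, 1.39]
force: [-2.2, 0.4, 7.8]
width: 54.3
gripper_force: 63.0
```

{"api": "send_rows", "payload": {"rows": [[[0,0,0,0,0,0],[0,0,0,0,0,0],[0,0,0,0,0,0],[0,0,0,0,0,0.1],[0,0,0,0,0,0.24],[0,0,0,0,0,0.38],[0,0,0,0,0,0.52],[0,0,0,0,0,0.66],[0,0,0,0,0,0.8],[0,0,0,0,0,0.94]]], "grip": 0}}

```text
clock: 12.2
eef_pos: [615.1, -178.7, 108.5]
tool_rot: [-3.141, 0.0, 0.444]
force: [0.3, 0.7, 0.5]
width: 85.3
gripper_force: 0.0
```

{"api": "send_rows", "payload": {"rows": [[[0,0,0.2,0,0,0.14],[0,0,0.4,0,0,0.28],[0,0,0.4,0,0,0.42],[0,0,0.4,0,0,0.56],[0,0,0.4,0,0,0.63],[0,0,0.4,0,0,0.63],[0,0,0.4,0,0,0.63]]]}}

```text
clock: 12.9
eef_pos: [615.1, -178.6, 104.4]
tool_rot: [3.142, 0.0, -0.178]
force: [0.0, -0.5, 0.7]
width: 85.2
gripper_force: 0.0
```

```bash
python3 - <<'E'
from h import *
go(615.7,-179,107,-0.18)
E
```

```text
rows [ 0.06  0.03 -0.26] [0.    0.    0.002] at [ 615.1 -178.6  104.4] [ 3.142  0.    -0.178] q7 -0.8
```

{"api": "send_rows", "payload": {"rows": [[[0.04,0,0,0,0,0],[0.04,0,0,0,0,0],[0.04,0,0,0,0,0],[0.04,0,0,0,0,0],[0.04,0,0,0,0,0],[0.04,0,0,0,0,0]]], "grip": 255}}

```text
clock: 13.5
eef_pos: [615.7, -178.8, 105.1]
tool_rot: [-3.141, -0.001, -0.18]
force: [-1.3, 2.3, 5.1]
width: 54.6
gripper_force: 64.4
```

{"api": "send_rows", "payload": {"rows": [[[0,0,-1,0,0,0],[0,0,-3,0,0,0],[0,0,-6,0,0,0],[0,0,-9,0,0,0],[0,0,-12,0,0,0],[0,0,-13,0,0,0],[0,0,-13,0,0,0],[0,0,-13,0,0,0]]]}}

```text
clock: 14.3
eef_pos: [614.7, -178.1, 232.9]
tool_rot: [-3.141, 0.003, -0.18]
force: [-1.0, -0.7, -5.7]
width: 54.6
gripper_force: 64.5
```

```bash
python3 - <<'E'
from h import *
go(577,64.2,237,0.6); print(ctrl.read_state()['torque'])
E
```

```text
rows [ -8.05 -23.17  -0.36] [-0.002  0.002 -0.78 ] at [ 614.7 -178.1  232.9] [-3.141e+00  3.000e-03 -1.800e-01] q7 -0.91
[0.03131972 0.018165   0.00449187]
```

{"api": "send_rows", "payload": {"rows": [[[-8.05,-23.17,-0.4,0,0,-0.78],[-8.05,-23.17,-0.4,0,0,-0.78],[-8.05,-23.17,-0.4,0,0,-0.78],[-8.05,-23.17,-0.4,0,0,-0.78],[-8.05,-23.17,-0.4,0,0,-0.78],[-8.05,-23.17,-0.4,0,0,-0.78],[-8.05,-23.17,-0.4,0,0,-0.78],[-8.05,-23.17,-0.4,0,0,-0.78],[-8.05,-23.17,-0.4,0,0,-0.78]]]}}

```text
clock: 15.2
eef_pos: [577.7, 61.5, 238.0]
tool_rot: [3.141, 0.002, 0.596]
force: [-0.6, -0.8, -5.0]
width: 54.4
gripper_force: 65.6
```

{"api": "send_rows", "payload": {"rows": [[[0,0,0,0,0,0],[0,0,0,0,0,0],[0,0,0,0,0,0]]]}}

```text
clock: 15.5
eef_pos: [577.9, 63.0, 238.6]
tool_rot: [-3.142, 0.0, 0.599]
force: [0.2, -0.5, -4.5]
width: 54.4
gripper_force: 65.6
```

```bash
python3 - <<'E'
from h import *
np.set_printoptions(suppress=True,precision=2)
go(577,64.2,237,0.6)
d=snap('side','side5'); p=ctrl.read_state()['eef_pos']
u,v=map(int,proj(d,[577,64,130])); w=40
cv2.imwrite('pics/crop6.png',cv2.resize(d['pixels'][v-w:v+w,u-w:u+w,::-1],(560,560),interpolation=cv2.INTER_CUBIC))
print(u,v,'plate centre px exp',proj(d,p-[0,0,105.1-11]),proj(d,p+[75,0,-94.1]),proj(d,p+[-75,0,-94.1]))
E
```

```text
rows [-0.01 -0.15  0.16] [-0.  0. -0.] at [577.9  63.  238.6] [-3.14  0.    0.6 ] q7 -0.61
301 223 plate centre px exp (np.float64(300.98005721021735), np.float64(218.9224037628231)) (np.float64(272.3525603050099), np.float64(215.70454722665602)) (np.float64(330.1026306281029), np.float64(222.19590907602085))
```

View pics/crop6.png

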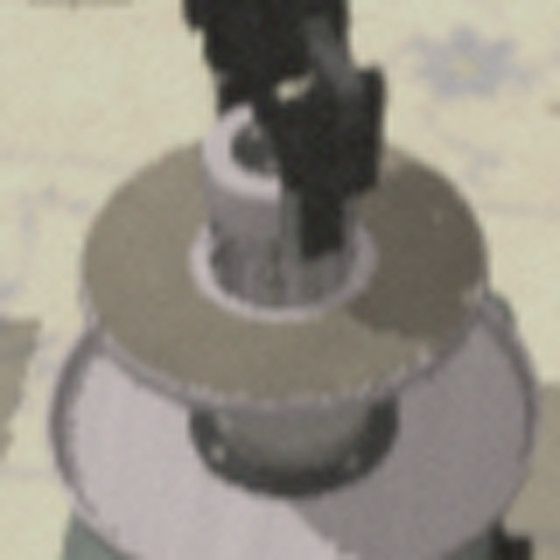

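The wheel hangs level over the spindle. Its plate spans u 272.7–330.7, centred at 301.7 against an expected 301.2. I'll descend onto the spindle.

{"api": "send_rows", "payload": {"rows": [[[0.02,-0.12,1,0,0,0],[0.02,-0.12,2,0,0,0],[0.02,-0.12,2.2,0,0,0],[0.02,-0.12,2.2,0,0,0]]]}}

```text
clock: 15.95
eef_pos: [576.8, 64.6, 215.7]
tool_rot: [-3.141, 0.002, 0.6]
force: [0.3, 0.1, -5.3]
width: 54.4
gripper_force: 65.7
```

{"api": "send_rows", "payload": {"rows": [[[0,0,0.2,0,0,0],[0,0,0.4,0,0,0],[0,0,0.5,0,0,0],[0,0,0.5,0,0,0]]]}}

```text
clock: 16.35
eef_pos: [577.3, 64.5, 211.6]
tool_rot: [-3.142, 0.0, 0.6]
force: [0.9, 0.3, -5.8]
width: 54.3
gripper_force: 65.7
```

{"api": "send_rows", "payload": {"rows": [[[0,0,0.15,0,0,0],[0,0,0.3,0,0,0],[0,0,0.3,0,0,0]]]}}

```text
clock: 16.65
eef_pos: [577.1, 64.4, 208.4]
tool_rot: [-3.142, 0.0, 0.6]
force: [-0.2, -0.3, -6.5]
width: 54.2
gripper_force: 65.7
```

Underside is at about 103, so the wheel is on the nose with no side force. I'll continue down to the key, expected at TCP z≈198.

{"api": "send_rows", "payload": {"rows": [[[0,0,0.2,0,0,0],[0,0,0.4,0,0,0],[0,0,0.6,0,0,0],[0,0,0.6,0,0,0]]]}}

```text
clock: 17.05
eef_pos: [577.2, 64.4, 202.2]
tool_rot: [-3.142, 0.001, 0.6]
force: [-1.1, -1.4, -5.7]
width: 54.0
gripper_force: 65.7
```

{"api": "send_rows", "payload": {"rows": [[[0,0,0.15,0,0,0],[0,0,0.3,0,0,0],[0,0,0.4,0,0,0],[0,0,0.45,0,0,0],[0,0,0.45,0,0,0]]]}}

```text
clock: 17.55
eef_pos: [577.2, 64.4, 198.2]
tool_rot: [-3.142, 0.0, 0.6]
force: [-1.0, -1.5, -3.6]
width: 54.4
gripper_force: 65.9
```

Contact with the key at z 198.2. I'll press lightly and start sweeping.

{"api": "send_rows", "payload": {"rows": [[[0,0,0.07,0,0,0],[0,0,0.07,0,0,-0.05],[0,0,0.07,0,0,-0.1],[0,0,0.07,0,0,-0.15],[0,0,0.07,0,0,-0.2]]]}}

```text
clock: 18.05
eef_pos: [577.3, 64.5, 198.0]
tool_rot: [-3.141, -0.0, 0.801]
force: [-2.8, -2.2, 1.7]
width: 54.2
gripper_force: 66.6
```

{"api": "send_rows", "payload": {"rows": [[[0,0,0,0,0,-0.05],[0,0,0,0,0,-0.1],[0,0,0,0,0,-0.15],[0,0,0,0,0,-0.2]]]}}

```text
clock: 18.45
eef_pos: [577.3, 64.4, 198.0]
tool_rot: [-3.142, -0.0, 1.001]
force: [-2.5, -1.9, 1.5]
width: 54.5
gripper_force: 66.6
```

{"api": "send_rows", "payload": {"rows": [[[0,0,0,0,0,-0.05],[0,0,0,0,0,-0.1],[0,0,0,0,0,-0.15],[0,0,0,0,0,-0.2]]]}}

```text
clock: 18.85
eef_pos: [577.3, 64.4, 198.0]
tool_rot: [-3.141, -0.0, 1.201]
force: [-3.3, -2.1, 0.7]
width: 54.6
gripper_force: 66.4
```

{"api": "send_rows", "payload": {"rows": [[[0,0,0,0,0,-0.05],[0,0,0,0,0,-0.1],[0,0,0,0,0,-0.15],[0,0,0,0,0,-0.2]]]}}

```text
clock: 19.25
eef_pos: [577.1, 64.4, 197.8]
tool_rot: [-3.141, -0.0, 1.401]
force: [-1.9, -1.5, -0.3]
width: 54.5
gripper_force: 66.3
```

{"api": "send_rows", "payload": {"rows": [[[0,0,0.02,0,0,-0.05],[0,0,0.02,0,0,-0.1],[0,0,0.02,0,0,-0.15],[0,0,0.02,0,0,-0.2]]]}}

```text
clock: 19.65
eef_pos: [577.1, 64.4, 197.2]
tool_rot: [-3.141, 0.0, 1.601]
force: [-1.4, -2.3, -4.5]
width: 54.2
gripper_force: 66.0
```

{"api": "send_rows", "payload": {"rows": [[[0,0,0,0,0,-0.05],[0,0,0,0,0,-0.1],[0,0,0,0,0,-0.15],[0,0,0,0,0,-0.2]]]}}

```text
clock: 20.05
eef_pos: [577.2, 64.3, 197.7]
tool_rot: [-3.141, -0.0, 1.801]
force: [-2.4, -1.2, 1.8]
width: 54.5
gripper_force: 66.1
```

```bash
python3 -c "
from h import *
s=ctrl.read_state();print(s['torque'],s['force'])"
```

```text
[-0.37897498  0.6570719  -0.01651382] [-2.371537   -1.19338105  1.81254827]
```

It started to drop near yaw 1.60 (z 197.2, load gone) and then climbed out. I'll go back to 1.6 and press there.

{"api": "send_rows", "payload": {"rows": [[[0,0,0,0,0,0.07],[0,0,0,0,0,0.14],[0,0,0,0,0,0.19],[0,0,0,0,0,0.19],[0,0,0.03,0,0,0.19],[0,0,0.06,0,0,0.19]]]}}

```text
clock: 20.65
eef_pos: [577.6, 64.2, 197.4]
tool_rot: [3.141, 0.0, 1.61]
force: [-2.1, -3.8, 7.5]
width: 54.3
gripper_force: 66.5
```

{"api": "send_rows", "payload": {"rows": [[[0,0,-0.05,0,0,0.02],[0,0,-0.05,0,0,0.04],[0,0,-0.05,0,0,0.04]]]}}

```text
clock: 20.95
eef_pos: [577.5, 64.4, 197.1]
tool_rot: [3.141, 0.0, 1.569]
force: [-0.9, -3.2, 0.4]
width: 54.5
gripper_force: 66.4
```

{"api": "send_rows", "payload": {"rows": [[[0,0,0,0,0,0.02],[0,0,0,0,0,0.04],[0,0,0,0,0,0.04]]]}}

```text
clock: 21.25
eef_pos: [577.1, 64.6, 196.5]
tool_rot: [-3.141, 0.0, 1.529]
force: [-0.8, -3.0, -3.7]
width: 54.6
gripper_force: 66.1
```

{"api": "send_rows", "payload": {"rows": [[[0,0,0.05,0,0,0],[0,0,0.1,0,0,0.01],[0,0,0.12,0,0,0.02]]]}}

```text
clock: 21.55
eef_pos: [577.2, 64.6, 195.6]
tool_rot: [-3.141, 0.0, 1.509]
force: [-0.5, -3.3, -3.9]
width: 54.8
gripper_force: 66.1
```

It's dropping over the key. I'll go on down gently.

{"api": "send_rows", "payload": {"rows": [[[0,0,0.1,0,0,0],[0,0,0.2,0,0,0],[0,0,0.3,0,0,0],[0,0,0.3,0,0,0]]]}}

```text
clock: 21.95
eef_pos: [577.1, 64.5, 192.6]
tool_rot: [-3.141, 0.0, 1.51]
force: [-0.1, -3.4, -4.0]
width: 54.5
gripper_force: 66.1
```

{"api": "send_rows", "payload": {"rows": [[[0,0,0.15,0,0,0],[0,0,0.3,0,0,0],[0,0,0.45,0,0,0],[0,0,0.6,0,0,0],[0,0,0.75,0,0,0],[0,0,0.85,0,0,0],[0,0,0.85,0,0,0]]]}}

```text
clock: 22.65
eef_pos: [577.2, 64.5, 184.1]
tool_rot: [-3.141, 0.0, 1.51]
force: [-0.9, -3.7, -5.1]
width: 54.4
gripper_force: 66.1
```

{"api": "send_rows", "payload": {"rows": [[[0,0,0.1,0,0,0],[0,0,0.2,0,0,0],[0,0,0.3,0,0,0],[0,0,0.4,0,0,0],[0,0,0.4,0,0,0]]]}}

```text
clock: 23.15
eef_pos: [577.2, 64.4, 180.3]
tool_rot: [-3.141, 0.0, 1.51]
force: [-2.5, -4.7, -3.4]
width: 54.4
gripper_force: 66.1
```

{"api": "send_rows", "payload": {"rows": [[[0,0,0.04,0,0,0],[0,0,0.08,0,0,0],[0,0,0.08,0,0,0]]]}}

```text
clock: 23.45
eef_pos: [577.3, 64.2, 180.2]
tool_rot: [3.142, 0.0, 1.51]
force: [-3.0, -4.3, 2.2]
width: 54.2
gripper_force: 66.5
```

It's seated at z 180.2 (expected 180.1) with about 8 N of push. I'll release and retreat.

{"api": "send_rows", "payload": {"rows": [[[0,0,-0.04,0,0,0],[0,0,-0.04,0,0,0],[0,0,-0.04,0,0,0],[0,0,-0.04,0,0,0],[0,0,-0.04,0,0,0]]], "grip": 0}}

```text
clock: 23.95
eef_pos: [577.5, 65.0, 180.1]
tool_rot: [3.141, -0.0, 1.51]
force: [0.5, -0.3, -0.0]
width: 85.4
gripper_force: 0.0
```

{"api": "send_rows", "payload": {"rows": [[[0,0,-1,0,0,0],[0,0,-4,0,0,0],[0,0,-8,0,0,0],[0,0,-11,0,0,0],[-4,0,-12,0,0,0],[-9,0,-12,0,0,0],[-14,0,-12,0,0,0],[-19,0,-12,0,0,0],[-22,0,-12,0,0,0],[-22,0,-12,0,0,0]]]}}

```text
clock: 24.95
eef_pos: [562.5, -161.8, 301.3]
tool_rot: [3.14, 0.004, 1.5]
force: [-0.2, 0.5, 0.5]
width: 85.2
gripper_force: 0.0
```

```bash
python3 - <<'E'
from h import *
np.set_printoptions(suppress=True,precision=1)
d=snap('side','side6');d2=snap('top','top6')
c=lambda im,u,v,w:cv2.resize(im[v-w:v+w,u-w:u+w,::-1],(400,400),interpolation=cv2.INTER_CUBIC)
cv2.imwrite('pics/crop7.png',np.hstack([c(d2['pixels'],284,200,40),c(d['pixels'],302,230,44)]))
for n,q in(('top',d2),('side',d)):
    print(n,'plate edges z=86',[np.round(proj(q,[577+75*np.cos(a),64.3+75*np.sin(a),86]),1) for a in np.arange(4)*np.pi/2],'cap z=138',np.round(proj(q,[577,64.3,138]),1))
E
```

```text
top plate edges z=86 [array([284.3, 176.4]), array([260.5, 199.1]), array([283.2, 222.7]), array([307.1, 199.8])] cap z=138 [282.4 197.5]
side plate edges z=86 [array([274.2, 232.4]), array([296. , 256.5]), array([330.1, 239. ]), array([307.3, 216.8])] cap z=138 [301.3 221.1]
```

View pics/crop7.png

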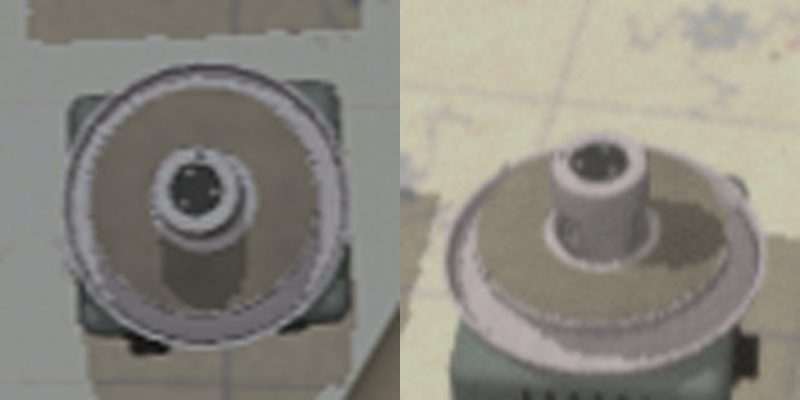

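The wheel lies flat and centred on the flange: in the side view the plate edges are at u≈274.5 and 330.2, against 274.2 and 330.1 predicted for a seated wheel. The robot is clear, so I'm handing in.

```bash
python3 -c "
from cell import ctrl
print(ctrl.finish_job())"
```

```text
the job is handed in; nothing more can be done
None
```

The job is handed in at about 25 s: the key is fully down and centred in the slot, and the wheel's keyways are over it with the wheel flat on the flange; during the search the push on the wheel briefly went a little over 10 N (about 13 N).

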